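# Load the reagent bottles by height

### The arm

A 6-joint arm with a two-finger parallel gripper is mounted at the origin on the work surface. World frame = base frame: x ahead of the robot, y to its left, z up, the work surface at z = 0. Lengths are in m, angles in rad, forces in N, time in s.
With the tool pointing down it reaches from about 0.425 to 1.125 m from the base axis. Payload 14.9 kg.
Tool frame: the origin (TCP) lies midway between the tips of the shut fingers; the grasp point (between the pads) lies 19 mm behind it (env.hold_point_z is the distance from the TCP to the grasp point, in m); z points along the fingers, y is the line along which they close (so a half turn about z gives the same grasp; the last joint's range is limited). The gripper opens to 91 mm and grips with 3 to 60 N. Pads are 32 mm wide; open, the fingers measure 118 mm over their backs; the gripper's body (76 mm by 178 mm) begins 60 mm behind the grasp point.
Start: joints at [1.123, 0.379, 1.734, -0, 1.028, -0.033], TCP at [0.282, 0.641, 0.214] pointing down, gripper open.
Joint ranges: [-2.77, 2.77], [-0.74, 2.19], [0, 2.66], [-1.06, 4.2], [0.31, 2.87], [-3.08, 3.08]. Speed limits (rad/s): [1.89, 1.89, 2.39, 3.14, 3.14, 3.14].

### API

Orientations are given as a 3x3 rotation matrix whose columns are the frame's x, y, z axes.
In Python, from cell import env gives the robot as it stands.
- The arm moves only by the tool apply_moves, never from a script. Its argument "plan" is a list of rows, each a list of 4 numbers: the shift along the tool's x, y, z in cm, then the turn about the tool's z in rad. A call has exactly 8 rows; each row shifts and turns the commanded pose from where the row before left it, along the tool's axes as they then stand; what a row does not reach is not made up. A row lasts 1/10 s, in which the tool goes at most 50 mm and 8.59 degrees, less where a joint would pass 70% of its speed; a pose out of reach is approached as far as the arm can. A call with a gripper value outside its range is refused whole. "gripper" is the closure, from 0 (fully open) to 1 (shut), set as the call begins (left out, the last holds). The fingers move at their own pace and stop on an object; "grip_force" is the grip in N (left out, the last holds). Time passes only in rows, so rows that do not move let the fingers close, or fill a call up. It gives the time, the measured TCP pose, the force, the opening and the grip force at its end, in the units of the state.
- env.observe(): the state, without advancing time (a new reading comes with each control period).
- env.camera(name): name is "side" or "top" or "wrist"; returns the picture (400x640x3 uint8, red, green, blue); there is no depth.
- env.camera_model(name): a dict with "vfov" (degrees; the focal length in pixels is half the picture's height over the tangent of half this angle, whatever the lens; pixels are square), "cx", "cy" (the principal point, pixels), "dist_coeffs" ([k1, k2, p1, p2, k3] as OpenCV has them; the pictures are not rectified), "rvec" (rotation vector, rad) and "tvec" (3), from world to camera coordinates, as OpenCV has them. Camera axes: x right, y down, z forward; pixel columns grow to the right and rows downward; lengths in m; the calibration is good to about 2 mm. A picture is of the moment at which its call begins: read the wrist's pose just before it. camera_model takes no time and is no camera call; for the wrist camera it gives the pose at the moment of the call.
- env.sign_off(): hands the job in; it is judged then, once.
The state is a dict: "t": time; "joint_pos": joint angles; "qvel": joint speeds; "joint_torque": joint torques, N m; "ee_pos": TCP position; "orientation": TCP orientation; "contact_force": force on the tool from outside, world axes, zero at the start; "wrist_torque": the same for the moment, N m; "grip_width": finger opening in m; "finger_force": force on a finger pad.
Only numpy, scipy, OpenCV 4.12 (cv2) and the standard library are available. Lean on these libraries where they do the work, as an engineer would, in place of code of your own. Each camera call takes 0.05 s, during which the arm holds its last target. There are 200 camera calls.

### The job

Load the four loose purple-capped reagent bottles on the analyser's loading tray, one standing upright in the middle of each white mark, in order of height: the tallest next to the blue knob, then ever shorter, with the shortest at the other end. Keep the bottles upright, set each one down rather than dropping it, and leave the tube rack and the barcode scanner where they are.

Things in the scene. Friction and masses are not known exactly. Their poses are not given: they have to be found in the camera images.
- bottle_44_mid (a point): Centre, half-way up (22 mm above its underside), of the shortest reagent bottle: a round upright loose bottle 44 mm tall, 40 mm in diameter up to 29 mm, then a purple cap 33 mm in diameter and 15 mm high; pale green-blue label. Its z axis is the bottle's axis, up. About 74 g (may differ by a third).
- bottle_62_mid (a point): Centre, half-way up (31 mm above its underside), of the second shortest reagent bottle: a round upright loose bottle 62 mm tall, 40 mm in diameter up to 47 mm, then a purple cap 33 mm in diameter and 15 mm high; pale green-blue label. Its z axis is the bottle's axis, up. About 92 g (may differ by a third).
- bottle_80_mid (a point): Centre, half-way up (40 mm above its underside), of the second tallest reagent bottle: a round upright loose bottle 80 mm tall, 40 mm in diameter up to 65 mm, then a purple cap 33 mm in diameter and 15 mm high; pale green-blue label. Its z axis is the bottle's axis, up. About 110 g (may differ by a third).
- bottle_98_mid (a point): Centre, half-way up (49 mm above its underside), of the tallest reagent bottle: a round upright loose bottle 98 mm tall, 40 mm in diameter up to 83 mm, then a purple cap 33 mm in diameter and 15 mm high; pale green-blue label. Its z axis is the bottle's axis, up. About 128 g (may differ by a third).
- mark_1_top (a point): Centre of the top face of one of four white round marks, 54 mm in diameter and 2 mm proud of the tray (its top is 12 mm above the table), in a straight row 75 mm apart on the black strip of the fixed grey-blue loading tray (92 x 380 x 10 mm). Number 1 of 4 along the row (the numbers run from one end to the other and do not tell which knob is at which end). The x axis points across the row, y along it, z up.
- mark_2_top (a point): Centre of the top face of one of four white round marks, 54 mm in diameter and 2 mm proud of the tray (its top is 12 mm above the table), in a straight row 75 mm apart on the black strip of the fixed grey-blue loading tray (92 x 380 x 10 mm). Number 2 of 4 along the row (the numbers run from one end to the other and do not tell which knob is at which end). The x axis points across the row, y along it, z up.
- mark_3_top (a point): Centre of the top face of one of four white round marks, 54 mm in diameter and 2 mm proud of the tray (its top is 12 mm above the table), in a straight row 75 mm apart on the black strip of the fixed grey-blue loading tray (92 x 380 x 10 mm). Number 3 of 4 along the row (the numbers run from one end to the other and do not tell which knob is at which end). The x axis points across the row, y along it, z up.
- mark_4_top (a point): Centre of the top face of one of four white round marks, 54 mm in diameter and 2 mm proud of the tray (its top is 12 mm above the table), in a straight row 75 mm apart on the black strip of the fixed grey-blue loading tray (92 x 380 x 10 mm). Number 4 of 4 along the row (the numbers run from one end to the other and do not tell which knob is at which end). The x axis points across the row, y along it, z up.
- blue_knob: Fixed blue round knob, 30 mm in diameter and 12 mm high, on the tray in line with the marks, 53.5 mm beyond the last mark at one end or the other (this differs from start to start); a like black knob is at the opposite end. Origin at the centre of its underside, 10 mm above the table.
- tube_rack: Bystander, loose: cream rack 130 x 70 mm, 89 mm high, full of purple-capped sample tubes. Origin at the centre of its underside, long side along x.
- scanner: Bystander, loose: pale grey hand-held barcode scanner lying on the table, head 110 x 65 x 42 mm centred on the origin (on its underside), grip reaching 115 mm to its +y.

How it is judged:
By the outcome, as a careful person would: the job done as asked, in the order asked, and still so for the second after the job is handed in, with the robot touching nothing.
It also fails if it takes over 109 s, if anything falls off the work surface, if the arm or the gripper's body presses on something with over 40 N, if the wrist force passes 120 N, or if a joint passes its speed limit or range.

## Working session

There is one attempt and no reset: what is moved stays moved. The work goes in short steps, Python scripts to look and compute and a tool call to move; the robot and the scene stay as the last step left them, time stands still between calls to the robot, and variables do not carry over. Pictures are saved under pics/ and viewed, at most 14 in all, crops included, and the job is handed in when it is done.

Besides the shell and the picture viewer there is one more tool, called after "Emit:" as name(argument=value, ...), one argument or row to a line, values as JSON. apply_moves: Moves the arm, as the interface text tells. Its arguments: {"type":"object","properties":{"plan":{"type":"array"},"gripper":{"type":"number"},"grip_force":{"type":"number"}},"required":["plan"]}

```bash
ls; mkdir -p pics; python3 - <<'E'
from cell import env
import cv2
for n in ("top","side"):
    im=env.camera(n); cv2.imwrite(f"pics/{n}0.png",im[:,:,::-1]); m=env.camera_model(n); print(n,m)
s=env.observe();print(s["t"],s["ee_pos"],s["orientation"],s["grip_width"],env.hold_point_z)
E
```

```text
pics
top {'vfov': 45.013599501801174, 'cx': 318.1370327932014, 'cy': 199.34562973330108, 'dist_coeffs': array([-0.1163176,  0.       ,  0.       ,  0.       ,  0.       ]), 'rvec': array([ 2.1429916 , -2.14211966,  0.15592899]), 'tvec': array([5.00481166e-04, 5.39187991e-01, 1.38471107e+00])}
side {'vfov': 45.82928442619299, 'cx': 321.9525904566255, 'cy': 205.36236352281827, 'dist_coeffs': array([0.04183371, 0.        , 0.        , 0.        , 0.        ]), 'rvec': array([ 2.28495801, -0.32290093,  0.13818655]), 'tvec': array([-0.52202618,  0.14598445,  1.04269899])}
0.1 [0.28191611 0.64032371 0.21334748] [[-9.15225556e-01  4.02941663e-01 -4.44058234e-04]
 [ 4.02941905e-01  9.15225116e-01 -8.99095786e-04]
 [ 4.41300970e-05 -1.00180511e-03 -9.99999497e-01]] 0.09125923566215534 0.0188
```

View pics/top0.png

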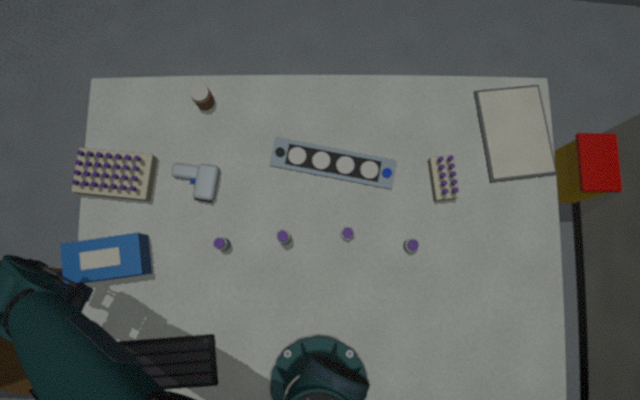

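View pics/side0.png

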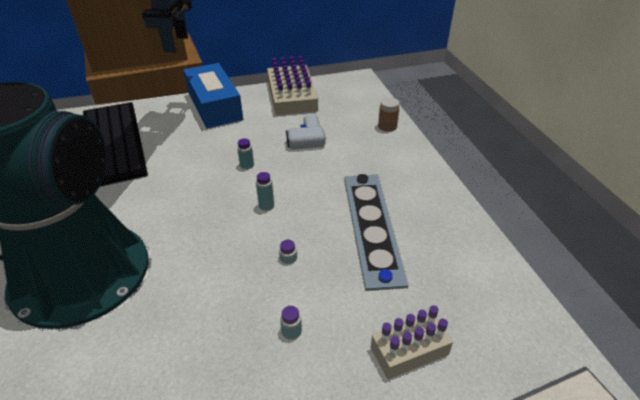

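The top view shows the four bottles at about (221,244), (284,237), (348,234) and (412,246). The marks run from (297,155) to (369,169), and the blue knob is at (387,173). In the side view the same bottles, left to right, are at (245,153), (264,190, the tallest), (288,250, the shortest) and (291,322).

```bash
cat > h.py <<'E'
import numpy as np, cv2
def cam(m):
    f=200/np.tan(np.radians(m["vfov"]/2)); K=np.array([[f,0,m["cx"]],[0,f,m["cy"]],[0,0,1.]])
    R=cv2.Rodrigues(np.array(m["rvec"]))[0]; return K,np.array(m["dist_coeffs"]),R,np.array(m["tvec"])
def ray(m,p):
    K,d,R,t=cam(m); u=cv2.undistortPoints(np.array([[p]],float),K,d)[0,0]
    return -R.T@t, R.T@np.array([u[0],u[1],1])
def onz(m,p,z):
    o,v=ray(m,p); return o+v*(z-o[2])/v[2]
def tri(m1,p1,m2,p2):
    o1,v1=ray(m1,p1);o2,v2=ray(m2,p2)
    s=np.linalg.lstsq(np.c_[v1,-v2],o2-o1,rcond=None)[0]
    a,b=o1+s[0]*v1,o2+s[1]*v2; return (a+b)/2,np.linalg.norm(a-b)
def blobs(mask,amin=20):
    n,_,st,c=cv2.connectedComponentsWithStats(mask.astype(np.uint8))
    return [(c[i],st[i]) for i in range(1,n) if st[i][4]>=amin]
def purple(im):
    h=cv2.cvtColor(im,cv2.COLOR_RGB2HSV); return (h[...,0]>122)&(h[...,0]<150)&(h[...,1]>90)&(h[...,2]>40)
def white(im):
    h=cv2.cvtColor(im,cv2.COLOR_RGB2HSV); return (h[...,1]<60)&(h[...,2]>120)
def blue(im):
    h=cv2.cvtColor(im,cv2.COLOR_RGB2HSV); return (h[...,0]>108)&(h[...,0]<124)&(h[...,1]>150)&(h[...,2]>90)
E
python3 - <<'E'
from cell import env
from h import *
np.set_printoptions(precision=4,suppress=True)
T=cv2.imread("pics/top0.png")[:,:,::-1].copy();S=cv2.imread("pics/side0.png")[:,:,::-1].copy()
mt,ms=env.camera_model("top"),env.camera_model("side")
bt=sorted([c for c,s in blobs(purple(T)) if 190<c[0]<425 and 215<c[1]<260],key=lambda c:c[0])
bs=sorted([c for c,s in blobs(purple(S)) if 225<c[0]<310 and c[1]>130],key=lambda c:c[1])
print(len(bt),len(bs))
for a,b in zip(bt,bs): print(a,b,tri(mt,a,ms,b))
w=[(c,s[4]) for c,s in blobs(white(T),60) if 285<c[0]<380 and 145<c[1]<180]
for c,a in w: print("mark",c,a,onz(mt,c,.012))
for c,s in blobs(blue(T),10):
  if 370<c[0]<400 and c[1]>150: print("blue",onz(mt,c,.022))
for n in [(205,180),(206,165),(206,200),(432,157),(455,157),(436,200),(457,198)]: print(n,onz(mt,n,.04))
E
```

```text
4 4
[219. 243.] [243.381 143.   ] (array([0.4061, 0.284 , 0.0752]), np.float64(0.0032351318975121215))
[282.1493 235.8657] [262.844  177.3486] (array([0.426 , 0.1019, 0.0922]), np.float64(0.0027959496624118747))
[347.2903 232.4677] [286.9769 245.5154] (array([ 0.44  , -0.0845,  0.0398]), np.float64(0.0025560567155020982))
[412.4559 244.7206] [289.8229 313.1458] (array([ 0.4033, -0.2719,  0.0575]), np.float64(0.001475155696995208))
mark [296.7656 155.311 ] 209 [0.6795 0.0662 0.012 ]
mark [320.8    159.8558] 215 [ 0.6652 -0.0072  0.012 ]
mark [344.9078 164.4378] 217 [ 0.651  -0.0807  0.012 ]
mark [369.0188 169.3192] 213 [ 0.6358 -0.154   0.012 ]
blue [ 0.6242 -0.2059  0.022 ]
(205, 180) [0.5977 0.3393 0.04  ]
(206, 165) [0.6436 0.3381 0.04  ]
(206, 200) [0.5372 0.3341 0.04  ]
(432, 157) [ 0.6682 -0.3422  0.04  ]
(455, 157) [ 0.6686 -0.4126  0.04  ]
(436, 200) [ 0.5373 -0.3494  0.04  ]
(457, 198) [ 0.5433 -0.4131  0.04  ]
```

Emit:
apply_moves(
  plan=[
    [0, 0, 0, 0.14],
    [0, 0, 0, 0.14],
    [0, 0, 0, 0.14],
    [0, 0, 0, 0.14],
    [0, 0, 0, 0.14],
    [0, 0, 0, 0.14],
    [0, 0, 0, 0.14],
    [0, 0, 0, 0.14],
  ],
  gripper=0,
  grip_force=20,
)

```text
t: 0.9
ee_pos: [0.282, 0.6404, 0.2135]
orientation: [[-0.03, 1.0, -0.0], [1.0, 0.03, -0.001], [-0.001, -0.0, -1.0]]
contact_force: [-0.5, 0.4, -0.3]
grip_width: 0.0911
finger_force: 0.0
```

```bash
cat >> h.py <<'E'
np.set_printoptions(precision=4,suppress=True)
YAW=np.arctan2(-.0437,.2202) # world angle of tool y
def delta(s,target,yaw=YAW):
    "remaining TCP shift in tool axes (cm) once at goal yaw, and the turn"
    R=np.array(s["orientation"]); d=np.array(target)-s["ee_pos"]
    a=np.arctan2(R[1,1],R[0,1]); turn=a-yaw
    y=np.array([np.cos(yaw),np.sin(yaw),0]); z=np.array([0,0,-1.]); x=np.cross(y,z)
    return "shift cm(goal axes)",np.array([x@d,y@d,z@d])*100,"(now axes)",R.T@d*100,"turn",round(turn,4)
E
python3 - <<'E'
from cell import env
from h import *
s=env.observe();print(s["joint_pos"],delta(s,[.426,.102,.213]))
E
```

```text
[1.1227 0.3792 1.7346 0.     1.0285 1.0924] ('shift cm(goal axes)', array([-50.0086,  24.6037,   0.0536]), '(now axes)', array([-54.2518,  12.7648,   0.0822]), 'turn', np.float64(0.2261))
```

Emit:
apply_moves(
  plan=[
    [0, 0, 0, 0.113],
    [0, 0, 0, 0.113],
    [-4, 2, 0, 0],
    [-4, 2, 0, 0],
    [-4, 2, 0, 0],
    [-4, 2, 0, 0],
    [-4, 2, 0, 0],
    [-4, 2, 0, 0],
  ],
)

```text
t: 1.7
ee_pos: [0.3546, 0.3805, 0.2137]
orientation: [[0.189, 0.982, -0.0], [0.982, -0.189, -0.0], [-0.0, -0.0, -1.0]]
contact_force: [0.7, 0.2, -0.3]
grip_width: 0.0916
finger_force: 0.0
```

Emit:
apply_moves(
  plan=[
    [-4, 2, 0, 0],
    [-4, 2, 0, 0],
    [-4, 2, 0, 0],
    [-4, 2, 0, 0],
    [-4, 2, 0, 0],
    [-4, 2, 0, 0],
    [-2, 0.6, 0, 0],
    [0, 0, 0, 0],
  ],
)

```text
t: 2.5
ee_pos: [0.4293, 0.1011, 0.2138]
orientation: [[0.192, 0.981, -0.0], [0.981, -0.192, -0.0], [-0.0, -0.0, -1.0]]
contact_force: [0.2, -0.4, -0.4]
grip_width: 0.0911
finger_force: 0.0
```

```bash
python3 - <<'E'
from cell import env
from h import *
s=env.observe();m=env.camera_model("wrist");im=env.camera("wrist");cv2.imwrite("pics/w1.png",im[:,:,::-1])
print(s["joint_pos"],delta(s,[.426,.102,.213]),ray(m,(320,200)))
for c,st in blobs(purple(im),100): print(c,st,onz(m,c,.098))
E
```

```text
[ 0.1785 -0.0472  2.2404 -0.0002  0.9486  0.3718] ('shift cm(goal axes)', array([ 0.024 , -0.3437,  0.0809]), '(now axes)', array([ 0.025 , -0.3436,  0.0809]), 'turn', np.float64(0.0028)) (array([0.4444, 0.1773, 0.3846]), array([-0.0509, -0.2583, -0.9648]))
[253.698    3.3465] [239   0  30   9 202] [0.4091 0.2674 0.098 ]
[318.486 189.493] [304 183  30  13 286] [0.4298 0.1105 0.098 ]
[316.9735 204.115 ] [304 201  28   7 113] [0.4258 0.0973 0.098 ]
[358.6824 327.5906] [347 317  24  22 425] [ 0.4421 -0.0409  0.098 ]
```

View pics/w1.png

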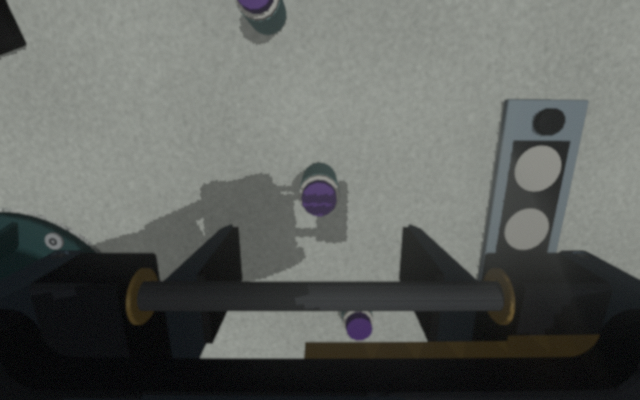

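The wrist view shows the tall bottle's cap centred near (319,199) between the fingers. The 80 mm bottle is at (260,5), the short one at (359,326), and two marks are on the right.

```bash
cat >> h.py <<'E'
def capfix(m,im,guess,H):
    "bottle axis xy from wrist picture: far edge of the cap top + its radius; and cap mid-height centroid"
    K,d,R,t=cam(m); g=cv2.projectPoints(np.array([[*guess,H-.0075]],float),np.array(m["rvec"]),np.array(m["tvec"]),K,d)[0][0,0]
    h=cv2.cvtColor(im,cv2.COLOR_RGB2HSV); k=(h[...,0]>118)&(h[...,0]<155)&(h[...,1]>70)
    yy,xx=np.mgrid[:400,:640]; k&=np.hypot(xx-g[0],yy-g[1])<32
    k=cv2.morphologyEx(k.astype(np.uint8),cv2.MORPH_CLOSE,np.ones((7,7)))
    b=max(blobs(k,50),key=lambda q:q[1][4]); c,st=b
    x0=st[0]+st[2]/2-.5; bot=st[1]+st[3]-.5
    P=onz(m,(x0,bot),H); o=-R.T@t; n=R.T@np.array([0,-1,0]); n[2]=0; n/=np.linalg.norm(n)
    return P[:2]+.0165*n[:2], onz(m,c,H-.0075)[:2], st
E
python3 - <<'E'
from cell import env
from h import *
s=env.observe();m=env.camera_model("wrist");im=cv2.imread("pics/w1.png")[:,:,::-1].copy()
a,b,st=capfix(m,im,[.427,.1],.098);print(a,b,st)
print(delta(s,[*(a+b)/2,.098-.0188-.036]))
E
```

```text
[0.4281 0.1037] [0.4278 0.102 ] [303 182  32  34 859]
('shift cm(goal axes)', array([ 0.0291, -0.1324, 17.0627]), '(now axes)', array([ 0.0299, -0.1283, 17.0627]), 'turn', np.float64(0.0033))
```

Emit:
apply_moves(
  plan=[
    [0.03, -0.13, 2, 0],
    [0, 0, 3, 0],
    [0, 0, 3.5, 0],
    [0, 0, 3.5, 0],
    [0, 0, 3, 0],
    [0, 0, 2, 0],
    [0, 0, 0, 0],
    [0, 0, 0, 0],
  ],
)

```text
t: 3.35
ee_pos: [0.4279, 0.1044, 0.0442]
orientation: [[0.188, 0.982, -0.001], [0.982, -0.188, -0.0], [-0.0, -0.001, -1.0]]
contact_force: [0.2, 0.4, -0.0]
grip_width: 0.0912
finger_force: 0.0
```

Emit:
apply_moves(
  plan=[
    [0, 0, 0, 0],
    [0, 0, 0, 0],
    [0, 0, 0, 0],
    [0, 0, 0, 0],
    [0, 0, 0, 0],
    [0, 0, 0, 0],
    [0, 0, 0, 0],
    [0, 0, 0, 0],
  ],
  gripper=1,
)

```text
t: 4.15
ee_pos: [0.4281, 0.1037, 0.044]
orientation: [[0.189, 0.982, 0.0], [0.982, -0.189, -0.0], [0.0, 0.0, -1.0]]
contact_force: [-1.4, -0.6, 1.0]
grip_width: 0.04
finger_force: 20.0
```

Emit:
apply_moves(
  plan=[
    [0, 0, -1, 0],
    [0, 0, -2, 0],
    [0, 0, -3, 0],
    [-1, 1.5, -2, 0],
    [-2, 2.5, 0, 0],
    [-2.5, 3.1, 0, 0],
    [-2.5, 3.1, 0, 0],
    [-2.5, 3.1, 0, 0],
  ],
)

```text
t: 4.95
ee_pos: [0.5396, -0.0258, 0.1247]
orientation: [[0.189, 0.982, 0.0], [0.982, -0.189, 0.0], [0.0, 0.0, -1.0]]
contact_force: [-0.5, -0.0, -0.4]
grip_width: 0.0393
finger_force: 20.0
```

Emit:
apply_moves(
  plan=[
    [-2.5, 3.1, 0, 0],
    [-2.5, 3.1, 0, 0],
    [-2.5, 3.1, 0, 0],
    [-2, 2, 0, 0],
    [-1, 1, 0, 0],
    [0, 0, 0, 0],
    [0, 0, 0, 0],
    [0, 0, 0, 0],
  ],
)

```text
t: 5.75
ee_pos: [0.6389, -0.1497, 0.1239]
orientation: [[0.188, 0.982, -0.001], [0.982, -0.188, 0.0], [0.0, -0.001, -1.0]]
contact_force: [1.1, 0.8, -1.8]
grip_width: 0.0397
finger_force: 20.0
```

```bash
python3 - <<'E'
from cell import env
from h import *
s=env.observe();m=env.camera_model("wrist");im=env.camera("wrist");cv2.imwrite("pics/w2.png",im[:,:,::-1])
print(s["ee_pos"],s["grip_width"],delta(s,[.6358,-.154,.124]))
for c,st in blobs(white(im),800): print(c,st,onz(m,c,.012))
E
```

```text
[ 0.6389 -0.1497  0.1239] 0.039735652950076486 ('shift cm(goal axes)', array([-0.4815, -0.2219, -0.0071]), '(now axes)', array([-0.48  , -0.2252, -0.007 ]), 'turn', np.float64(0.0067))
[140.3683  90.9717] [    0     0   282   201 50570] [ 0.5107 -0.0291  0.012 ]
[319.8564  26.5692] [ 286    0   69   60 3489] [ 0.6656 -0.0105  0.012 ]
[502.8396 129.763 ] [  357     0   283   281 72347] [ 0.8041 -0.1176  0.012 ]
[319.2497 119.7914] [ 287   87   65   66 3332] [ 0.6517 -0.0803  0.012 ]
[117.6941 322.1524] [ 98 310  43  33 899] [ 0.412  -0.2369  0.012 ]
[521.0944 331.0532] [ 500  310   44   47 1578] [ 0.8158 -0.3255  0.012 ]
```

View pics/w2.png

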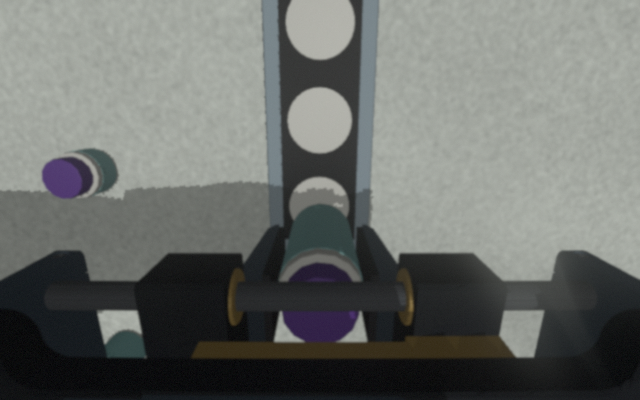

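The held bottle is upright at (320,260). The next mark is at (319,120), which agrees with the top view to within 1 mm.

Emit:
apply_moves(
  plan=[
    [-0.47, -0.15, 1, 0],
    [0, 0, 2, 0],
    [0, 0, 2, 0],
    [0, 0, 1, 0],
    [0, 0, 0.5, 0],
    [0, 0, 0.1, 0],
    [0, 0, 0.1, 0],
    [0, 0, 0, 0],
  ],
)

```text
t: 6.6
ee_pos: [0.6378, -0.1553, 0.0576]
orientation: [[0.189, 0.982, 0.001], [0.982, -0.189, -0.0], [-0.0, 0.001, -1.0]]
contact_force: [-0.6, -0.3, -0.5]
grip_width: 0.0399
finger_force: 20.0
```

```bash
python3 - <<'E'
from cell import env
from h import *
s=env.observe()
print(s["ee_pos"],s["contact_force"],delta(s,[.6366,-.154,.056]))
E
```

```text
[ 0.6378 -0.1553  0.0576] [-0.6214 -0.2529 -0.5054] ('shift cm(goal axes)', array([ 0.1012, -0.1425,  0.155 ]), '(now axes)', array([ 0.1021, -0.142 ,  0.1549]), 'turn', np.float64(0.0059))
```

Emit:
apply_moves(
  plan=[
    [0.1, -0.1, 0, 0],
    [0, 0, 0.05, 0],
    [0, 0, 0.05, 0],
    [0, 0, 0.05, 0],
    [0, 0, 0, 0],
    [0, 0, 0, 0],
    [0, 0, 0, 0],
    [0, 0, 0, 0],
  ],
)

```text
t: 7.4
ee_pos: [0.6368, -0.154, 0.0559]
orientation: [[0.189, 0.982, 0.0], [0.982, -0.189, 0.0], [0.0, 0.0, -1.0]]
contact_force: [-1.3, 0.9, 6.1]
grip_width: 0.0398
finger_force: 20.0
```

Emit:
apply_moves(
  plan=[
    [0, 0, 0, 0],
    [0, 0, 0, 0],
    [0, 0, 0, 0],
    [0, 0, 0, 0],
    [0, 0, 0, 0],
    [0, 0, 0, 0],
    [0, 0, 0, 0],
    [0, 0, 0, 0],
  ],
  gripper=0,
)

```text
t: 8.2
ee_pos: [0.6366, -0.154, 0.0554]
orientation: [[0.189, 0.982, -0.0], [0.982, -0.189, 0.0], [0.0, -0.0, -1.0]]
contact_force: [-0.0, 0.4, -0.1]
grip_width: 0.0914
finger_force: 0.0
```

Emit:
apply_moves(
  plan=[
    [0, 0, -2, 0],
    [0, 0, -4, 0],
    [0, 0, -4.5, 0],
    [0, 0, -4.5, 0],
    [1.6, 0, -1, 0],
    [4.5, 0, 0, 0],
    [4.5, 0, 0, 0],
    [4.5, 0, 0, 0],
  ],
)

```text
t: 9.0
ee_pos: [0.665, -0.0039, 0.2151]
orientation: [[0.189, 0.982, -0.0], [0.982, -0.189, 0.0], [-0.0, -0.0, -1.0]]
contact_force: [0.3, 0.8, -0.6]
grip_width: 0.0914
finger_force: 0.0
```

```bash
python3 - <<'E'
from cell import env
from h import *
s=env.observe()
im=env.camera("top");cv2.imwrite("pics/t2.png",im[:,:,::-1])
print(s["ee_pos"],delta(s,[.408,.284,.213]))
E
```

```text
[ 0.665  -0.0039  0.2151] ('shift cm(goal axes)', array([ 23.2382, -30.8117,   0.2062]), '(now axes)', array([ 23.4032, -30.6865,   0.2135]), 'turn', np.float64(0.0054))
```

Emit:
apply_moves(
  plan=[
    [2.5, -3.4, 0, 0],
    [3, -4, 0, 0],
    [3, -4, 0, 0],
    [3, -4, 0, 0],
    [3, -4, 0, 0],
    [3, -4, 0, 0],
    [3, -4, 0, 0],
    [2.9, -3.3, 0, 0],
  ],
)

```text
t: 9.85
ee_pos: [0.4056, 0.2832, 0.215]
orientation: [[0.189, 0.982, -0.0], [0.982, -0.189, -0.0], [-0.0, -0.0, -1.0]]
contact_force: [-0.0, 0.5, 0.3]
grip_width: 0.0914
finger_force: 0.0
```

Emit:
apply_moves(
  plan=[
    [0, 0, 0, 0],
    [0, 0, 0, 0],
    [0, 0, 0, 0],
    [0, 0, 0, 0],
    [0, 0, 0, 0],
    [0, 0, 0, 0],
    [0, 0, 0, 0],
    [0, 0, 0, 0],
  ],
)

```text
t: 10.65
ee_pos: [0.408, 0.2819, 0.2154]
orientation: [[0.189, 0.982, -0.0], [0.982, -0.189, -0.0], [-0.0, -0.0, -1.0]]
contact_force: [0.3, -1.2, -1.6]
grip_width: 0.0912
finger_force: 0.0
```

```bash
python3 - <<'E'
from cell import env
from h import *
s=env.observe();m=env.camera_model("wrist");im=env.camera("wrist");cv2.imwrite("pics/w3.png",im[:,:,::-1])
a,b,st=capfix(m,im,[.408,.284],.080);print(a,b,st)
print(s["ee_pos"],delta(s,[*(a+b)/2,.048-.0188]))
E
```

```text
[0.408  0.2871] [0.4081 0.2845] [304 175  31  31 752]
[0.408  0.2819 0.2154] ('shift cm(goal axes)', array([ 0.3853, -0.066 , 18.6221]), '(now axes)', array([ 0.3868, -0.0631, 18.6221]), 'turn', np.float64(0.0056))
```

Emit:
apply_moves(
  plan=[
    [0.42, -0.06, 2, 0],
    [0, 0, 3.5, 0],
    [0, 0, 4, 0],
    [0, 0, 4, 0],
    [0, 0, 3.1, 0],
    [0, 0, 2, 0],
    [0, 0, 0, 0],
    [0, 0, 0, 0],
  ],
)

```text
t: 11.5
ee_pos: [0.4082, 0.2864, 0.0298]
orientation: [[0.189, 0.982, -0.0], [0.982, -0.189, -0.0], [-0.0, -0.0, -1.0]]
contact_force: [0.5, 0.2, 0.1]
grip_width: 0.0912
finger_force: 0.0
```

Emit:
apply_moves(
  plan=[
    [0, 0, 0, 0],
    [0, 0, 0, 0],
    [0, 0, 0, 0],
    [0, 0, 0, 0],
    [0, 0, 0, 0],
    [0, 0, 0, 0],
    [0, 0, 0, 0],
    [0, 0, 0, 0],
  ],
  gripper=1,
)

```text
t: 12.3
ee_pos: [0.4081, 0.2863, 0.0294]
orientation: [[0.189, 0.982, -0.0], [0.982, -0.189, -0.0], [-0.0, -0.0, -1.0]]
contact_force: [-0.3, 0.5, 0.2]
grip_width: 0.0398
finger_force: 20.0
```

```bash
python3 - <<'E'
from cell import env
from h import *
s=env.observe()
print(s["ee_pos"],s["grip_width"],delta(s,[.6516,-.0805,.120]))
E
```

```text
[0.4081 0.2863 0.0294] 0.039753282950522925 ('shift cm(goal axes)', array([-31.2378,  31.0274,  -9.0558]), '(now axes)', array([-31.4197,  30.8431,  -9.0563]), 'turn', np.float64(0.0059))
```

View pics/w3.png

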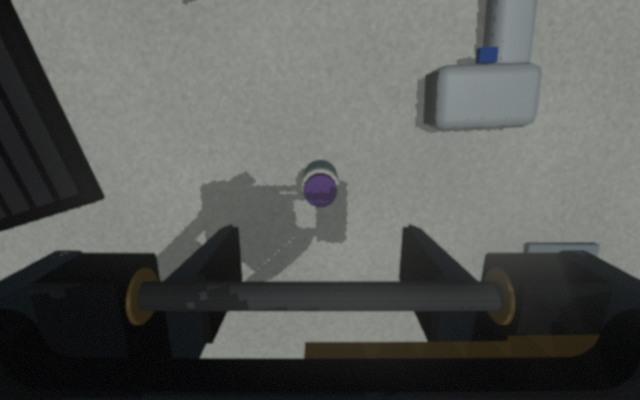

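The cap was centred at (320,190) and the 40 mm grip width confirms the grasp. The scanner is well clear.

Emit:
apply_moves(
  plan=[
    [0, 0, -1, 0],
    [0, 0, -2.5, 0],
    [0, 0, -3, 0],
    [-1, 1, -2.5, 0],
    [-2, 2, 0, 0],
    [-3, 3, 0, 0],
    [-3, 3, 0, 0],
    [-3, 3, 0, 0],
  ],
)

```text
t: 13.1
ee_pos: [0.5039, 0.1444, 0.1202]
orientation: [[0.188, 0.982, 0.0], [0.982, -0.188, 0.0], [0.0, 0.0, -1.0]]
contact_force: [0.2, 0.8, -1.3]
grip_width: 0.0397
finger_force: 20.0
```

Emit:
apply_moves(
  plan=[
    [-3, 3, 0, 0],
    [-3, 3, 0, 0],
    [-3, 3, 0, 0],
    [-3, 3, 0, 0],
    [-3, 3, 0, 0],
    [-2.4, 2, 0, 0],
    [-1, 0.8, 0, 0],
    [0, 0, 0, 0],
  ],
)

```text
t: 13.9
ee_pos: [0.6435, -0.0695, 0.1197]
orientation: [[0.19, 0.982, 0.0], [0.982, -0.19, 0.0], [0.0, 0.0, -1.0]]
contact_force: [-0.7, -0.2, -2.2]
grip_width: 0.0396
finger_force: 20.0
```

Emit:
apply_moves(
  plan=[
    [0, 0, 0, 0],
    [0, 0, 1, 0],
    [0, 0, 2, 0],
    [0, 0, 2, 0],
    [0, 0, 1, 0],
    [0, 0, 0.5, 0],
    [0, 0, 0, 0],
    [0, 0, 0, 0],
  ],
)

```text
t: 14.7
ee_pos: [0.6436, -0.0684, 0.055]
orientation: [[0.189, 0.982, 0.001], [0.982, -0.189, -0.0], [-0.0, 0.001, -1.0]]
contact_force: [-0.4, -0.5, -1.1]
grip_width: 0.0395
finger_force: 20.0
```

```bash
python3 - <<'E'
from cell import env
from h import *
s=env.observe();m=env.camera_model("wrist");im=env.camera("wrist");cv2.imwrite("pics/w4.png",im[:,:,::-1])
print(s["ee_pos"],s["grip_width"],delta(s,[.6516,-.0805,.0414]))
for c,st in blobs(white(im),800): print(c,st,onz(m,c,.012))
E
```

```text
[ 0.6436 -0.0684  0.055 ] 0.03951504478725035 ('shift cm(goal axes)', array([-1.0308,  1.0157,  1.3628]), '(now axes)', array([-1.037 ,  1.0083,  1.3636]), 'turn', np.float64(0.0061))
[135.7905 106.3475] [    0     0   286   233 60241] [0.5445 0.0332 0.012 ]
[338.1432  21.9716] [ 292    0   93   53 3868] [0.6787 0.0559 0.012 ]
[516.5577 130.9706] [  384     0   256   281 65247] [ 0.7812 -0.0281  0.012 ]
[336.0138 131.4343] [ 294   89   85   86 5669] [ 0.6662 -0.0065  0.012 ]
[521.1453 330.8848] [ 500  310   44   47 1597] [ 0.7812 -0.1829  0.012 ]
```

View pics/w4.png

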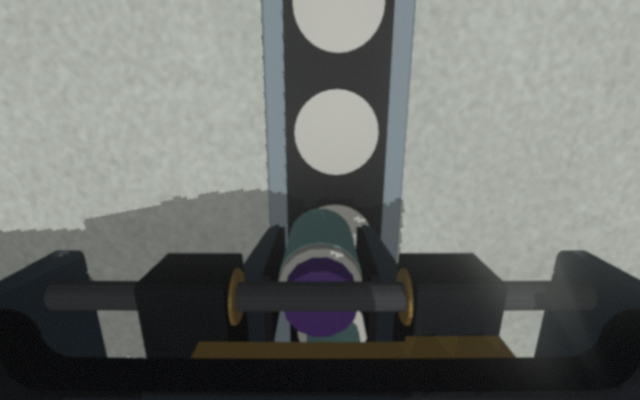

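The held bottle is about 1 cm off its mark, both across and along the row. The next mark is at (336,131).

Emit:
apply_moves(
  plan=[
    [-0.5, 0.5, 0, 0],
    [-0.54, 0.5, 0, 0],
    [0, 0, 0.5, 0],
    [0, 0, 0.4, 0],
    [0, 0, 0.2, 0],
    [0, 0, 0.1, 0],
    [0, 0, 0.1, 0],
    [0, 0, 0.06, 0],
  ],
)

```text
t: 15.55
ee_pos: [0.651, -0.0805, 0.0414]
orientation: [[0.189, 0.982, -0.001], [0.982, -0.189, 0.0], [-0.0, -0.001, -1.0]]
contact_force: [-6.7, 0.2, 16.3]
grip_width: 0.0394
finger_force: 20.0
```

Emit:
apply_moves(
  plan=[
    [0, 0, 0, 0],
    [0, 0, 0, 0],
    [0, 0, 0, 0],
    [0, 0, 0, 0],
    [0, 0, 0, 0],
    [0, 0, 0, 0],
    [0, 0, 0, 0],
    [0, 0, 0, 0],
  ],
)

```text
t: 16.35
ee_pos: [0.651, -0.0805, 0.0414]
orientation: [[0.189, 0.982, -0.0], [0.982, -0.189, 0.0], [-0.0, -0.0, -1.0]]
contact_force: [-4.2, 0.9, 9.0]
grip_width: 0.0399
finger_force: 20.0
```

Seated. I'll release, retreat up and go towards the 62 mm bottle at (.405,-.272).

Emit:
apply_moves(
  plan=[
    [0, 0, 0, 0],
    [0, 0, 0, 0],
    [0, 0, 0, 0],
    [0, 0, 0, 0],
    [0, 0, 0, 0],
    [0, 0, 0, 0],
    [0, 0, 0, 0],
    [0, 0, 0, 0],
  ],
  gripper=0,
)

```text
t: 17.15
ee_pos: [0.6511, -0.0806, 0.0408]
orientation: [[0.189, 0.982, -0.0], [0.982, -0.189, -0.0], [-0.0, 0.0, -1.0]]
contact_force: [-0.2, -0.5, 0.3]
grip_width: 0.0911
finger_force: 0.0
```

Emit:
apply_moves(
  plan=[
    [0, 0, -2, 0],
    [0, 0, -4, 0],
    [0, 0, -4.5, 0],
    [0, 0, -4.5, 0],
    [0, 0, -2, 0],
    [0, -3, 0, 0],
    [0, -4, 0, 0],
    [0, -4, 0, 0],
  ],
)

```text
t: 17.95
ee_pos: [0.5418, -0.0596, 0.2108]
orientation: [[0.189, 0.982, 0.0], [0.982, -0.189, -0.0], [-0.0, 0.0, -1.0]]
contact_force: [0.7, 0.0, -0.5]
grip_width: 0.091
finger_force: 0.0
```

```bash
python3 - <<'E'
from cell import env
from h import *
s=env.observe()
print(s["ee_pos"],delta(s,[.405,-.270,.213]))
E
```

```text
[ 0.5418 -0.0596  0.2108] ('shift cm(goal axes)', array([-23.2975,  -9.3218,  -0.2215]), '(now axes)', array([-23.242 ,  -9.4594,  -0.2222]), 'turn', np.float64(0.0059))
```

Emit:
apply_moves(
  plan=[
    [-4, -1.5, 0, 0],
    [-4, -1.6, 0, 0],
    [-4, -1.6, 0, 0],
    [-4, -1.6, 0, 0],
    [-4, -1.6, 0, 0],
    [-2.2, -1, 0, 0],
    [-1, -0.4, 0, 0],
    [0, 0, 0, 0],
  ],
)

```text
t: 18.75
ee_pos: [0.4077, -0.2707, 0.2109]
orientation: [[0.19, 0.982, 0.0], [0.982, -0.19, -0.0], [-0.0, 0.0, -1.0]]
contact_force: [0.3, -0.6, 0.6]
grip_width: 0.0913
finger_force: 0.0
```

Emit:
apply_moves(
  plan=[
    [0, 0, 0, 0],
    [0, 0, 0, 0],
    [0, 0, 0, 0],
    [0, 0, 0, 0],
    [0, 0, 0, 0],
    [0, 0, 0, 0],
    [0, 0, 0, 0],
    [0, 0, 0, 0],
  ],
)

```text
t: 19.55
ee_pos: [0.408, -0.2701, 0.2109]
orientation: [[0.189, 0.982, 0.0], [0.982, -0.189, -0.0], [-0.0, 0.0, -1.0]]
contact_force: [-0.2, 0.2, -0.0]
grip_width: 0.0914
finger_force: 0.0
```

```bash
python3 - <<'E'
from cell import env
from h import *
s=env.observe();m=env.camera_model("wrist");im=env.camera("wrist");cv2.imwrite("pics/w5.png",im[:,:,::-1])
a,b,st=capfix(m,im,[.405,-.271],.062);print(a,b,st)
print(s["ee_pos"],delta(s,[*a,.034-.0188]))
E
```

```text
[ 0.4051 -0.2716] [ 0.4047 -0.2732] [304 178  28  31 667]
[ 0.408  -0.2701  0.2109] ('shift cm(goal axes)', array([-0.2019, -0.2514, 19.5652]), '(now axes)', array([-0.2001, -0.2533, 19.5652]), 'turn', np.float64(0.0059))
```

View pics/w5.png

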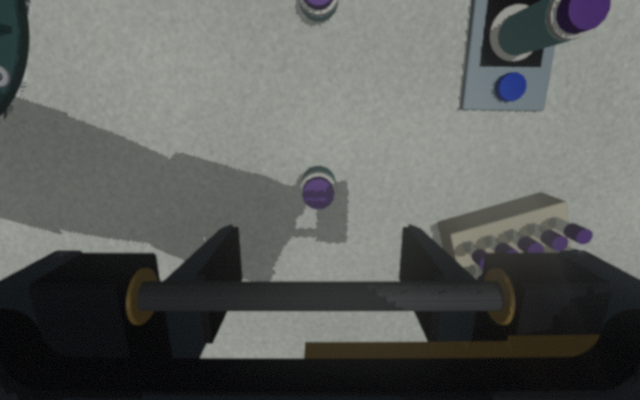

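The 62 mm bottle's cap is at (318,192). The 98 mm bottle stands upright on the mark next to the blue knob, and the rack at (520,235) is clear of the gripper.

Emit:
apply_moves(
  plan=[
    [-0.2, -0.25, 2, 0],
    [0, 0, 4, 0],
    [0, 0, 4, 0],
    [0, 0, 4, 0],
    [0, 0, 3.5, 0],
    [0, 0, 2, 0],
    [0, 0, 0, 0],
    [0, 0, 0, 0],
  ],
)

```text
t: 20.4
ee_pos: [0.4052, -0.2717, 0.0162]
orientation: [[0.189, 0.982, -0.0], [0.982, -0.189, 0.0], [0.0, -0.0, -1.0]]
contact_force: [-0.2, -0.7, -0.3]
grip_width: 0.0912
finger_force: 0.0
```

Emit:
apply_moves(
  plan=[
    [0, 0, 0, 0],
    [0, 0, 0, 0],
    [0, 0, 0, 0],
    [0, 0, 0, 0],
    [0, 0, 0, 0],
    [0, 0, 0, 0],
    [0, 0, 0, 0],
    [0, 0, 0, 0],
  ],
  gripper=1,
)

```text
t: 21.2
ee_pos: [0.4052, -0.2716, 0.0159]
orientation: [[0.189, 0.982, -0.0], [0.982, -0.189, 0.0], [0.0, -0.0, -1.0]]
contact_force: [1.3, 0.0, 2.1]
grip_width: 0.0396
finger_force: 20.0
```

```bash
python3 - <<'E'
from cell import env
from h import *
s=env.observe()
print(s["ee_pos"],s["grip_width"],delta(s,[.6657,-.007,s["ee_pos"][2]+.012]))
E
```

```text
[ 0.4052 -0.2716  0.0159] 0.039591143608011595 ('shift cm(goal axes)', array([31.0276, 20.4047, -1.2   ]), '(now axes)', array([30.906 , 20.5884, -1.2005]), 'turn', np.float64(0.0059))
```

Emit:
apply_moves(
  plan=[
    [0, 0, -1, 0],
    [0, 0, -3, 0],
    [0, 0, -4, 0],
    [0, 0, -4, 0],
    [1, 0, -2, 0],
    [3, 0, 0, 0],
    [4, 0, 0, 0],
    [4, 0, 0, 0],
  ],
)

```text
t: 22.0
ee_pos: [0.4278, -0.1527, 0.1567]
orientation: [[0.19, 0.982, 0.001], [0.982, -0.19, -0.0], [-0.0, 0.001, -1.0]]
contact_force: [0.7, 0.8, -0.8]
grip_width: 0.0397
finger_force: 20.0
```

Emit:
apply_moves(
  plan=[
    [4, 0, 0, 0],
    [4, 0, 0, 0],
    [4, 1, 0, 0],
    [3.5, 2, 0, 0],
    [2.4, 3, 0, 0],
    [1, 4, 0, 0],
    [0, 4, 0, 0],
    [0, 3, 0, 0],
  ],
)

```text
t: 22.8
ee_pos: [0.6325, -0.0001, 0.1565]
orientation: [[0.188, 0.982, 0.001], [0.982, -0.188, -0.0], [0.0, 0.001, -1.0]]
contact_force: [0.5, 0.6, -0.1]
grip_width: 0.0395
finger_force: 20.0
```

Emit:
apply_moves(
  plan=[
    [0, 2, 0, 0],
    [0, 1, 0, 0],
    [0, 0.5, 2, 0],
    [0, 0, 3, 0],
    [0, 0, 3, 0],
    [0, 0, 2, 0],
    [0, 0, 1, 0],
    [0, 0, 0, 0],
  ],
)

```text
t: 23.6
ee_pos: [0.6638, -0.0068, 0.0451]
orientation: [[0.189, 0.982, -0.002], [0.982, -0.189, 0.0], [-0.0, -0.002, -1.0]]
contact_force: [0.5, 0.4, -0.5]
grip_width: 0.0395
finger_force: 20.0
```

```bash
python3 - <<'E'
from cell import env
from h import *
s=env.observe()
print(s["ee_pos"],s["grip_width"],delta(s,[.6657,-.007,.0279]))
E
```

```text
[ 0.6638 -0.0068  0.0451] 0.03945862219256027 ('shift cm(goal axes)', array([0.0185, 0.193 , 1.7177]), '(now axes)', array([0.0178, 0.1966, 1.7173]), 'turn', np.float64(0.0059))
```

Emit:
apply_moves(
  plan=[
    [0, 0.1, 0.4, 0],
    [0, 0, 0.5, 0],
    [0, 0, 0.3, 0],
    [0, 0, 0.2, 0],
    [0, 0, 0.1, 0],
    [0, 0, 0.1, 0],
    [0, 0, 0, 0],
    [0, 0, 0, 0],
  ],
)

```text
t: 24.4
ee_pos: [0.6659, -0.0071, 0.0299]
orientation: [[0.189, 0.982, 0.0], [0.982, -0.189, -0.0], [-0.0, 0.0, -1.0]]
contact_force: [-0.2, 0.5, -0.3]
grip_width: 0.0396
finger_force: 20.0
```

Emit:
apply_moves(
  plan=[
    [0, 0, 0.05, 0],
    [0, 0, 0.05, 0],
    [0, 0, 0, 0],
    [0, 0, 0, 0],
    [0, 0, 0, 0],
    [0, 0, 0, 0],
    [0, 0, 0, 0],
    [0, 0, 0, 0],
  ],
)

```text
t: 25.2
ee_pos: [0.6658, -0.0071, 0.0288]
orientation: [[0.189, 0.982, 0.0], [0.982, -0.189, -0.0], [-0.0, 0.0, -1.0]]
contact_force: [-0.2, -0.1, -1.0]
grip_width: 0.0396
finger_force: 20.0
```

Emit:
apply_moves(
  plan=[
    [0, 0, 0.05, 0],
    [0, 0, 0.05, 0],
    [0, 0, 0, 0],
    [0, 0, 0, 0],
    [0, 0, 0, 0],
    [0, 0, 0, 0],
    [0, 0, 0, 0],
    [0, 0, 0, 0],
  ],
)

```text
t: 26.0
ee_pos: [0.6658, -0.0071, 0.0279]
orientation: [[0.189, 0.982, -0.0], [0.982, -0.189, -0.0], [-0.0, -0.0, -1.0]]
contact_force: [-1.7, -0.2, 1.6]
grip_width: 0.0396
finger_force: 20.0
```

Emit:
apply_moves(
  plan=[
    [0, 0, 0, 0],
    [0, 0, 0, 0],
    [0, 0, 0, 0],
    [0, 0, 0, 0],
    [0, 0, 0, 0],
    [0, 0, 0, 0],
    [0, 0, 0, 0],
    [0, 0, 0, 0],
  ],
  gripper=0,
)

```text
t: 26.8
ee_pos: [0.6658, -0.0071, 0.0278]
orientation: [[0.189, 0.982, 0.0], [0.982, -0.189, -0.0], [-0.0, 0.0, -1.0]]
contact_force: [1.0, -0.4, -0.1]
grip_width: 0.091
finger_force: 0.0
```

Emit:
apply_moves(
  plan=[
    [0, 0, -2, 0],
    [0, 0, -4, 0],
    [0, 0, -4.5, 0],
    [0, 0, -4.5, 0],
    [0, 0, -3, 0],
    [0, -3, 0, 0],
    [0, -4, 0, 0],
    [0, -4, 0, 0],
  ],
)

```text
t: 27.6
ee_pos: [0.5565, 0.0139, 0.2078]
orientation: [[0.189, 0.982, 0.0], [0.982, -0.189, 0.0], [0.0, 0.0, -1.0]]
contact_force: [0.3, 0.1, 0.4]
grip_width: 0.0913
finger_force: 0.0
```

```bash
python3 - <<'E'
from cell import env
from h import *
s=env.observe()
print(s["ee_pos"],delta(s,[.441,-.084,.213]))
E
```

```text
[0.5565 0.0139 0.2078] ('shift cm(goal axes)', array([-11.8462,  -9.422 ,  -0.5156]), '(now axes)', array([-11.7922,  -9.4893,  -0.5187]), 'turn', np.float64(0.0057))
```

Emit:
apply_moves(
  plan=[
    [-3, -2.5, 0, 0],
    [-3, -2.5, 0, 0],
    [-3, -2.5, 0, 0],
    [-2, -1.5, 0, 0],
    [-0.8, -0.5, 0, 0],
    [0, 0, 0, 0],
    [0, 0, 0, 0],
    [0, 0, 0, 0],
  ],
)

```text
t: 28.4
ee_pos: [0.4431, -0.0837, 0.2079]
orientation: [[0.188, 0.982, 0.0], [0.982, -0.188, 0.0], [0.0, 0.0, -1.0]]
contact_force: [-0.1, 0.9, 0.1]
grip_width: 0.0912
finger_force: 0.0
```

```bash
python3 - <<'E'
from cell import env
from h import *
s=env.observe();m=env.camera_model("wrist");im=env.camera("wrist");cv2.imwrite("pics/w6.png",im[:,:,::-1])
a,b,st=capfix(m,im,[.441,-.083],.044);print(a,b,st)
print(s["ee_pos"],delta(s,[*a,.022-.0188]))
E
```

```text
[ 0.4418 -0.0822] [ 0.4415 -0.085 ] [305 174  28  28 622]
[ 0.4431 -0.0837  0.2079] ('shift cm(goal axes)', array([ 0.1252, -0.1536, 20.4708]), '(now axes)', array([ 0.1244, -0.1578, 20.4708]), 'turn', np.float64(0.0066))
```

View pics/w6.png

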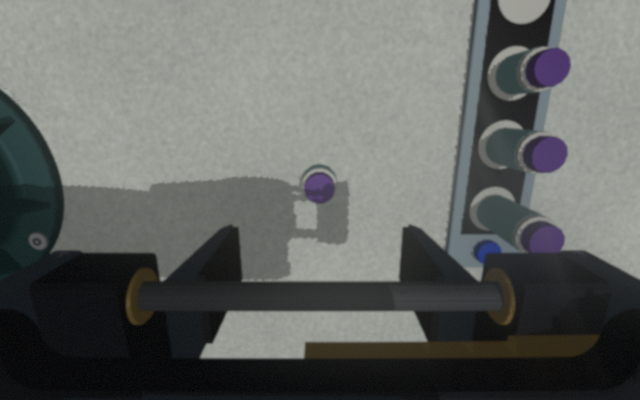

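The three placed bottles stand upright on their marks at right. The shortest bottle's cap is at (319,187).

Emit:
apply_moves(
  plan=[
    [0.08, -0.15, 2, 0],
    [0, 0, 4, 0],
    [0, 0, 4, 0],
    [0, 0, 4, 0],
    [0, 0, 3.5, 0],
    [0, 0, 2, 0],
    [0, 0, 0.6, 0],
    [0, 0, 0.1, 0],
  ],
)

```text
t: 29.25
ee_pos: [0.4409, -0.0828, 0.0054]
orientation: [[0.188, 0.982, -0.001], [0.982, -0.188, 0.0], [0.0, -0.001, -1.0]]
contact_force: [-0.9, -0.4, 0.9]
grip_width: 0.0913
finger_force: 0.0
```

Emit:
apply_moves(
  plan=[
    [0, 0, 0, 0],
    [0, 0, 0, 0],
    [0, 0, 0, 0],
    [0, 0, 0, 0],
    [0, 0, 0, 0],
    [0, 0, 0, 0],
    [0, 0, 0, 0],
    [0, 0, 0, 0],
  ],
  gripper=1,
)

```text
t: 30.05
ee_pos: [0.4409, -0.0832, 0.0059]
orientation: [[0.189, 0.982, 0.0], [0.982, -0.189, -0.0], [-0.0, 0.0, -1.0]]
contact_force: [-0.2, -0.0, 3.3]
grip_width: 0.0394
finger_force: 20.0
```

```bash
python3 - <<'E'
from cell import env
from h import *
s=env.observe()
print(s["ee_pos"],s["grip_width"],delta(s,[.6799,.0665,s["ee_pos"][2]+.012]))
E
```

```text
[ 0.4409 -0.0832  0.0059] 0.0393788152489584 ('shift cm(goal axes)', array([19.3341, 20.5265, -1.2   ]), '(now axes)', array([19.2122, 20.6406, -1.1995]), 'turn', np.float64(0.0059))
```

Emit:
apply_moves(
  plan=[
    [0, 0, -1, 0],
    [0, 0, -3, 0],
    [0, 0, -4, 0],
    [0, 0, -4, 0],
    [1, 0, -2, 0],
    [3, 0, 0, 0],
    [4, 0, 0, 0],
    [4, 0, 0, 0],
  ],
)

```text
t: 30.85
ee_pos: [0.4636, 0.0358, 0.1468]
orientation: [[0.19, 0.982, 0.001], [0.982, -0.19, 0.0], [0.0, 0.001, -1.0]]
contact_force: [1.4, -0.5, -0.6]
grip_width: 0.0395
finger_force: 20.0
```

Emit:
apply_moves(
  plan=[
    [4, 1, 0, 0],
    [2.2, 3, 0, 0],
    [1, 4, 0, 0],
    [0, 4, 0, 0],
    [0, 4, 0, 0],
    [0, 2.5, 0, 0],
    [0, 1.3, 0, 0],
    [0, 0.5, 0, 0],
  ],
)

```text
t: 31.65
ee_pos: [0.6768, 0.0668, 0.146]
orientation: [[0.189, 0.982, -0.0], [0.982, -0.189, -0.0], [-0.0, -0.0, -1.0]]
contact_force: [-0.3, 0.3, -0.7]
grip_width: 0.0396
finger_force: 20.0
```

Emit:
apply_moves(
  plan=[
    [0, 0, 1, 0],
    [0, 0, 2, 0],
    [0, 0, 3, 0],
    [0, 0, 3, 0],
    [0, 0, 1.5, 0],
    [0, 0, 0.5, 0],
    [0, 0, 0, 0],
    [0, 0, 0, 0],
  ],
)

```text
t: 32.45
ee_pos: [0.6771, 0.0672, 0.0371]
orientation: [[0.189, 0.982, 0.001], [0.982, -0.189, 0.0], [0.0, 0.001, -1.0]]
contact_force: [0.5, 0.6, -0.7]
grip_width: 0.0392
finger_force: 20.0
```

```bash
python3 - <<'E'
from cell import env
from h import *
s=env.observe()
print(s["ee_pos"],s["grip_width"],delta(s,[.6799,.0665,.0179]))
E
```

```text
[0.6771 0.0672 0.0371] 0.03921026784819052 ('shift cm(goal axes)', array([-0.0114,  0.289 ,  1.9202]), '(now axes)', array([-0.0139,  0.2862,  1.9207]), 'turn', np.float64(0.006))
```

Emit:
apply_moves(
  plan=[
    [0, 0.28, 0.4, 0],
    [0, 0, 0.6, 0],
    [0, 0, 0.4, 0],
    [0, 0, 0.2, 0],
    [0, 0, 0.1, 0],
    [0, 0, 0.05, 0],
    [0, 0, 0.05, 0],
    [0, 0, 0, 0],
  ],
)

```text
t: 33.25
ee_pos: [0.6793, 0.0665, 0.018]
orientation: [[0.189, 0.982, 0.0], [0.982, -0.189, 0.0], [0.0, 0.0, -1.0]]
contact_force: [-0.2, 0.9, -1.9]
grip_width: 0.0395
finger_force: 20.0
```

Emit:
apply_moves(
  plan=[
    [0, 0, 0.03, 0],
    [0, 0, 0.03, 0],
    [0, 0, 0.03, 0],
    [0, 0, 0, 0],
    [0, 0, 0, 0],
    [0, 0, 0, 0],
    [0, 0, 0, 0],
    [0, 0, 0, 0],
  ],
)

```text
t: 34.05
ee_pos: [0.6794, 0.0665, 0.0179]
orientation: [[0.189, 0.982, -0.0], [0.982, -0.189, -0.0], [-0.0, -0.0, -1.0]]
contact_force: [-6.1, -0.3, 13.7]
grip_width: 0.0397
finger_force: 20.0
```

Contact. Now release, rise and back off for a last look.

Emit:
apply_moves(
  plan=[
    [0, 0, 0, 0],
    [0, 0, 0, 0],
    [0, 0, 0, 0],
    [0, 0, 0, 0],
    [0, 0, 0, 0],
    [0, 0, 0, 0],
    [0, 0, 0, 0],
    [0, 0, 0, 0],
  ],
  gripper=0,
)

```text
t: 34.85
ee_pos: [0.6793, 0.0665, 0.0169]
orientation: [[0.189, 0.982, 0.0], [0.982, -0.189, 0.0], [0.0, 0.0, -1.0]]
contact_force: [-0.0, -0.1, -0.4]
grip_width: 0.091
finger_force: 0.0
```

Emit:
apply_moves(
  plan=[
    [0, 0, -2, 0],
    [0, 0, -4, 0],
    [0, 0, -4.5, 0],
    [0, 0, -4.5, 0],
    [0, 0, -4.5, 0],
    [0, -3, 0, 0],
    [0, -4, 0, 0],
    [0, -4, 0, 0],
  ],
)

```text
t: 35.65
ee_pos: [0.57, 0.0874, 0.2121]
orientation: [[0.189, 0.982, 0.0], [0.982, -0.189, 0.0], [0.0, 0.0, -1.0]]
contact_force: [0.1, 0.7, 0.8]
grip_width: 0.0911
finger_force: 0.0
```

Emit:
apply_moves(
  plan=[
    [-2, -4, 0, 0],
    [-2, -3, 0, 0],
    [-2, -2, 0, 0],
    [-1, 0, 0, 0],
    [0, 0, 0, 0],
    [0, 0, 0, 0],
    [0, 0, 0, 0],
    [0, 0, 0, 0],
  ],
)

```text
t: 36.45
ee_pos: [0.4702, 0.0359, 0.2118]
orientation: [[0.188, 0.982, -0.0], [0.982, -0.188, 0.0], [-0.0, -0.0, -1.0]]
contact_force: [0.2, 0.2, 0.3]
grip_width: 0.0913
finger_force: 0.0
```

```bash
python3 - <<'E'
from cell import env
from h import *
print(env.observe()["ee_pos"])
ims={n:env.camera(n) for n in ("wrist","side","top")}
S=ims["side"][160:310,320:440]; T=ims["top"][120:220,160:480]
S=cv2.resize(S,None,fx=4,fy=4); T=cv2.resize(T,None,fx=2.5,fy=2.5)
cv2.imwrite("pics/fs.png",S[:,:,::-1]);cv2.imwrite("pics/ft.png",T[:,:,::-1])
mt,ms=env.camera_model("top"),env.camera_model("side")
bt=sorted([c for c,s in blobs(purple(ims["top"])) if 270<c[0]<395 and 130<c[1]<190],key=lambda c:c[0])
bs=sorted([c for c,s in blobs(purple(ims["side"])) if 340<c[0]<400 and 150<c[1]<290],key=lambda c:c[1])
print(len(bt),len(bs))
for a,b in zip(bt,bs): print(tri(mt,a,ms,b))
E
```

```text
[0.4702 0.0359 0.2118]
4 4
(array([0.6763, 0.0652, 0.055 ]), np.float64(0.002407244332883851))
(array([ 0.6641, -0.008 ,  0.0714]), np.float64(0.002143927967477288))
(array([ 0.6487, -0.0817,  0.0893]), np.float64(0.001835677028269616))
(array([ 0.6346, -0.1557,  0.1068]), np.float64(0.0015817295729129773))
```

View pics/fs.png

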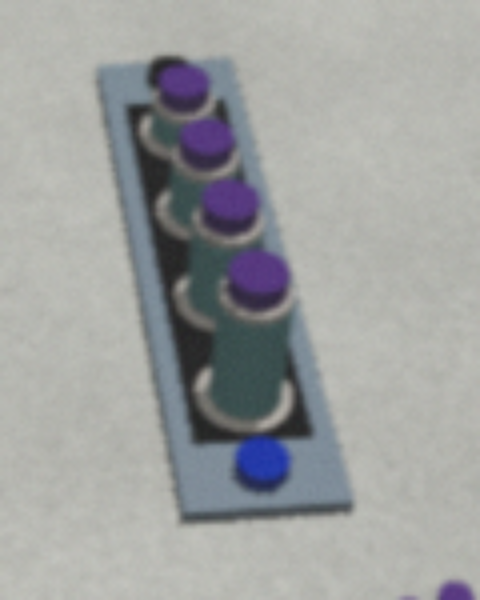

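View pics/ft.png

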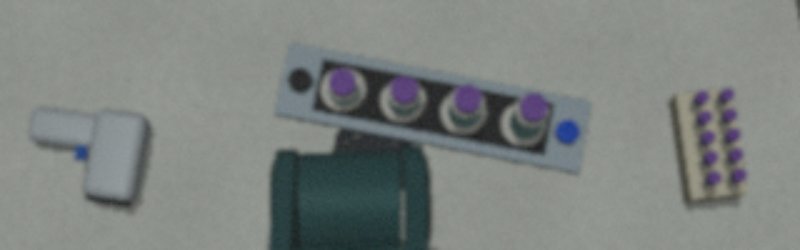

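All four bottles stand upright on their marks, with the tallest beside the blue knob. The scanner (at 100,150) and the rack (at 715,145) have not moved, and the arm is clear.

```bash
python3 -c "
from cell import env
print(env.sign_off())"
```

```text
the job is handed in; nothing more can be done
None
```

The four bottles stand upright on their marks, tallest beside the blue knob down to the shortest at the black knob, within about 3 mm of centre by camera; the tube rack and scanner weren't touched, and the job was handed in at about 37 s of the 109 s allowed.

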